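Take the top tin from the spring dispenser and pack it

ROBOT

A 7-joint arm with a two-finger parallel gripper is mounted at the origin on a cart in front of the work surface, level with it; the furniture and walls round the work are solid. World frame = base frame: x ahead of the robot, y to its left, z up, the work surface at z = 0. Lengths are in m, angles in rad, forces in N, time in s.
With the tool pointing down it reaches from about 0.4 to 0.9 m from the base axis. Payload 5.5 kg.
Tool frame: the origin (TCP) lies midway between the tips of the shut fingers; the grasp point (between the pads) lies 19 mm behind it (pinch_z is the distance from the TCP to the grasp point, in m); z points along the fingers, y is the direction in which the jaws open and shut (so a half turn about z gives the same grasp; the last joint's range is limited). The gripper opens to 92 mm and grips with 3 to 60 N. Pads are 19 mm wide; open, the fingers measure 130 mm over their backs; the gripper's body (75 mm by 190 mm) begins 47 mm behind the grasp point.
Start: joints at [-1.029, 0.501, -0.427, 1.55, 0.221, 1.138, -0.21], TCP at [0.179, 0.625, 0.227] pointing down, gripper open.
Joint ranges: [-2.88, 2.88], [-0.31, 2.03], [-1.54, 1.56], [0.2, 2.42], [-1.41, 4.55], [0.19, 2.02], [-2.57, 2.57]. Speed limits (rad/s): [2.57, 2.57, 3.14, 3.14, 3.14, 3.14, 3.14].

INTERFACE

Orientations are given as a rotation vector (axis times angle).
In Python, from station import movep, move_l, movej, set_gripper, dwell, solve_ik, capture, IKError, close_job, get_time, get_qpos, get_dq, get_joint_torque, get_position, get_orientation, get_force, get_wrist_torque, get_width, pinch_z gives the robot as it stands. The module is installed in compiled form; this text tells all that it offers. Calls block until the motion is done:
- movep(position, orientation): joint-space move of the TCP to a pose.
- move_l(position, attitude=None, rate=0.15, until_force=None): straight line of the TCP; attitude=None keeps the orientation; rate is the mean speed in m/s. With until_force (N) it stops when the force on the tool has changed by that much, and returns True; else False.
- movej(angles): joint-space move.
- set_gripper(opening): finger opening in m; the grip force is fixed at half the most; returns when the fingers have stopped.
- dwell(seconds).
- solve_ik(position, orientation): joint angles nearest the present ones, or None.
- capture(name): name is "scene" or "top" or "wrist"; returns a dict with "color" (384x512x3 uint8, red, green, blue), "depth" (384x512 float32, m along the optical axis (not along the pixel's ray), 0 where there is no reading), "intrinsics" (3x3 intrinsics, pixels), "k1" (the pictures are not rectified: a ray, as slopes to the right and down, at radius r is drawn at 1 + k1 r^2 times it, then the intrinsics apply), "R" (3x3) and "t" (3): a world point X has camera coordinates R X + t; the wrist camera has in their place "mount" (4x4, takes a point from camera to tool coordinates, whose origin is the TCP and whose axes are the flange's). Camera axes: x right, y down, z forward; pixel columns grow to the right and rows downward; lengths in m; the calibration is good to about 2 mm. A picture is of the moment at which its call begins: read the wrist's pose just before it.
A pose or a line that the arm cannot do raises IKError and nothing moves.
- close_job(): hands the job in, once; it reports no verdict.
Readings, each from a call of its own:
- get_time(): time.
- get_qpos(): joint angles.
- get_dq(): joint speeds.
- get_joint_torque(): joint torques, N m.
- get_position(): TCP position.
- get_orientation(): TCP orientation.
- get_force(): force on the tool from outside, world axes, zero at the start.
- get_wrist_torque(): the same for the moment, N m.
- get_width(): finger opening in m.
Only numpy, scipy, OpenCV 4.12 (cv2) and the standard library are available. Lean on these libraries where they do the work, as an engineer would, in place of code of your own. Each camera call takes 0.05 s, during which the arm holds its last target.

TASK

Lift just the top tin off the spring-loaded stack in the four-rod dispenser, so that the next tin rises into its place, and set it down flat inside the empty gift box, letting go only once it is down in the box. The other gift box already has its tin.

Things in the scene. Friction and masses are not known exactly. Their poses are not given: they have to be found in the camera images.
- tin_top_center (a point): centre (half-way up) of the top tin of the stack: a round aluminium slip-lid tin, label on the lid, 62 mm across, 22 mm high, 80 g, upright (z up). The lid is the upper 9 mm, a little wider than the body; take it across the rim. The tin below touches its underside, 11 mm under this point: keep the fingertips above that. About 89 mm above the bench at the start, give or take 8 mm
- tin_next_center (a point): centre (half-way up) of the second tin of the stack, of the same kind, 22 mm below the top one at the start. When the top tin is taken off, the spring lifts this one about 22 mm, to where the top one was.
- dispenser: spring dispenser, green round base 108 mm across, 12 mm high; origin at the centre of its underside on the bench, z up. Four steel rods, 8 mm thick, to 88 mm high, stand 37.5 mm from its axis at 45, 135, 225, 315 degrees from its x axis: fingers closing along its x or y pass between (45 mm gaps). A soft spring (36 N/m) carries three tins, the top one about 12 mm proud of the rods; fixed
- gift_box: the empty shallow cardboard box, open on top, fixed to the bench, 100 x 100 mm outside, 92 x 92 inside, rim 13 mm and grey floor 6 mm above the bench; origin at the centre of its underside on the bench, x and y along its sides. A tin standing in it has its centre 17 and its top 28 mm above the bench. A like box that already holds a tin stands 0.15 to 0.25 m beside it, left or right
Things that resemble listed ones, but are neither listed nor needed, are in the scene too. There is more than one size of the gift_box; the job needs the largest.

How it is judged:
By the outcome, as a careful person would: the job done as asked, in the order asked, and still so for the second after the job is handed in, with the robot touching nothing.
It also fails if it takes over 35 s, if anything falls off the work surface, if the arm or the gripper's body presses on something with over 40 N, if the wrist force passes 120 N, or if a joint passes its speed limit or range.

## Working session

There is one attempt and no reset: what is moved stays moved. The work goes in short steps, each a Python script; the robot and the scene stay as the last script left them, time stands still between calls to the robot, and variables do not carry over. Pictures are saved under pics/ and viewed, and the job is handed in when it is done.

```bash
mkdir -p pics; cat > h.py <<'E'
import numpy as np, cv2
from station import *
def rays(c):
    K=np.array(c["intrinsics"],float);k=c["k1"];h,w=c["depth"].shape
    u,v=np.meshgrid(np.arange(w),np.arange(h));x=(u-K[0,2])/K[0,0];y=(v-K[1,2])/K[1,1]
    rd=np.hypot(x,y);r=rd.copy()
    for _ in range(30): r=rd/(1+k*r*r)
    s=np.where(rd>0,r/np.maximum(rd,1e-9),1)
    return x*s,y*s
def world(c,T=None):
    x,y=rays(c);d=c["depth"];P=np.stack([x*d,y*d,d],-1)
    if T is None: W=(P-np.array(c["t"]))@np.array(c["R"])
    else:
        M=T@np.array(c["mount"]);W=P@M[:3,:3].T+M[:3,3]
    W[d<=0]=np.nan
    return W
def tool():
    T=np.eye(4);T[:3,:3]=cv2.Rodrigues(np.array(get_orientation(),float))[0];T[:3,3]=get_position();return T
def save(c,n): cv2.imwrite("pics/"+n,c["color"][...,::-1])
E
python3 - <<'E'
from h import *
print(get_time(),get_position(),get_orientation(),pinch_z if not callable(pinch_z) else pinch_z())
for n in("scene","top"):
    c=capture(n);save(c,n+"0.png");W=world(c);np.savez(n+"0.npz",W=W,color=c["color"]);print(n,c["k1"],-np.array(c["R"]).T@c["t"])
T=tool();c=capture("wrist");save(c,"wrist0.png")
E
```

```text
0.0 [0.17875125 0.62420767 0.22567724] [-4.36501895e-01 -3.11077216e+00  3.02921872e-03] 0.0188
scene -0.09852918025808514 [-0.07337313  0.5361231   0.53747332]
top -0.05363331474601195 [ 0.33477669 -0.0057964   1.27497753]
```

View pics/scene0.png

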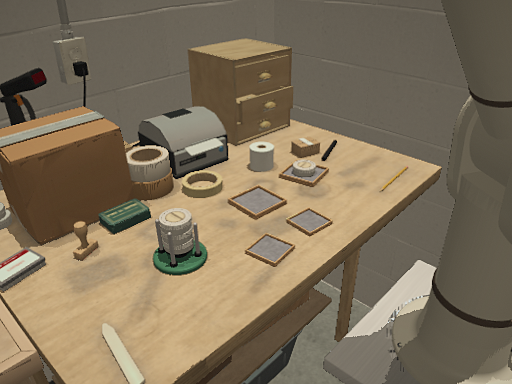

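View pics/top0.png

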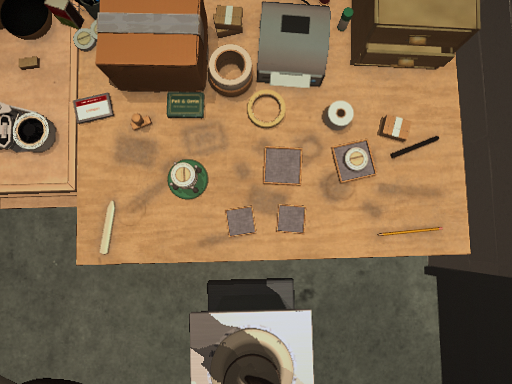

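The top view shows the dispenser with its tin stack at (185,177). A box that already holds a tin is at (354,160), and the empty boxes are at (283,166), (241,221) and (291,219), the first being the largest. Possible confusions are the tin in the filled box, a round tin-like object at (85,38) and the paper roll at (340,113). I'll measure these next.

```bash
python3 - <<'E'
from h import *
d=np.load("top0.npz");W=d["W"];im=d["color"]
crop=lambda u0,u1,v0,v1:cv2.resize(im[v0:v1,u0:u1,::-1],None,fx=4,fy=4,interpolation=cv2.INTER_CUBIC)
cv2.imwrite("pics/crop0.png",np.hstack([crop(145,235,135,220),crop(252,352,135,220)]))
hsv=cv2.cvtColor(im,cv2.COLOR_RGB2HSV)
# green base
V=W[135:220,145:235];H=hsv[135:220,145:235]
g=(H[...,0]>45)&(H[...,0]<95)&(H[...,1]>90)&np.isfinite(V[...,2])
P=V[g];print("green n,z",g.sum(),np.median(P[:,2]));(c,r,_)=cv2.fitEllipse(cv2.convexHull(P[:,:2].astype(np.float32)*1000).reshape(-1,1,2));print("ellipse",c,r)
t=(V[...,2]>.085);P=V[t];print("tin",t.sum(),np.median(P,0),np.percentile(P[:,2],[5,50,95]));
print(cv2.minEnclosingCircle(P[:,:2].astype(np.float32)*1000))
# boxes
for n,(u0,u1,v0,v1) in dict(big=(252,312,140,194),full=(325,385,135,188),s1=(220,262,200,242),s2=(270,312,200,240)).items():
    V=W[v0:v1,u0:u1];H=hsv[v0:v1,u0:u1]
    g=(H[...,1]<70)&(np.abs(V[...,2])<.04)
    k,l,s,cc=cv2.connectedComponentsWithStats(g.astype(np.uint8));i=1+np.argmax(s[1:,4]);P=V[l==i]
    print(n,np.median(P[:,2]),cv2.minAreaRect(P[:,:2].astype(np.float32)*1000))
d=np.load("scene0.npz");W=d["W"]
P=W[200:275,140:220].reshape(-1,3);P=P[P[:,2]>.09];print("scene tin",len(P),P.mean(0),np.percentile(P[:,2],[5,50,95]),cv2.minEnclosingCircle(P[:,:2].astype(np.float32)*1000))
E
```

```text
green n,z 486 0.012349206311848552
ellipse (498.4695129394531, 157.36170959472656) (103.50006103515625, 103.73078918457031)
tin 514 [0.49875493 0.15601407 0.0981263 ] [0.09080147 0.0981263  0.10199404]
((499.42840576171875, 156.10191345214844), 41.030860900878906)
big 0.006347530254325855 ((528.5989379882812, -96.29692077636719), (89.8394546508789, 90.64946746826172), 85.24417877197266)
full 0.007842620428033855 ((536.5326538085938, -288.3062744140625), (89.79261779785156, 89.48680114746094), 11.450054168701172)
s1 0.004572058980103103 ((382.9866027832031, 19.8828125), (64.21456146240234, 64.114501953125), 7.140568256378174)
s2 0.004604017554640077 ((385.7908020019531, -113.5511703491211), (64.7768783569336, 64.8607406616211), 83.77119445800781)
scene tin 587 [0.49558055 0.16080286 0.09766878] [0.09199158 0.09837959 0.09983013] ((499.9356384277344, 158.28472900390625), 31.910160064697266)
```

View pics/crop0.png

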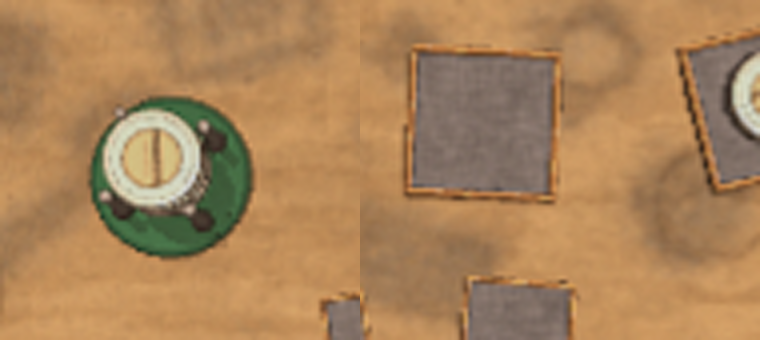

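View pics/wrist0.png

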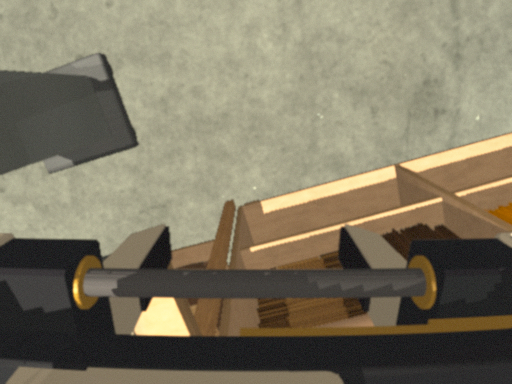

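The crop confirms both choices. The top tin in the four-rod dispenser is at about (0.499, 0.157), with its top at z≈0.098. The box at (283,166) has a floor of about 90 mm, against 64 mm for the small ones. Next I'll look from the wrist to get the rod yaw.

```bash
python3 - <<'E'
from h import *
from scipy.spatial.transform import Rotation as R
q=get_qpos()
T=tool();print(np.round(T,3));c=capture("wrist");M=np.array(c["mount"]);print(np.round(M,3),c["intrinsics"][0])
best=None
for yaw in np.radians(np.arange(-180,180,15)):
    rv=(R.from_euler('z',yaw)*R.from_euler('x',np.pi))
    off=rv.apply(M[:3,3]); f=rv.apply(M[:3,2])
    # place camera so its axis hits tin top
    cam=np.array([.4985,.157,.098])-f*0.28
    p=cam-off
    s=solve_ik(p,rv.as_rotvec())
    print(int(np.degrees(yaw)+.5),np.round(p,3),None if s is None else np.round(s,2))
E
```

```text
[[-0.961  0.275 -0.     0.179]
 [ 0.275  0.961 -0.001  0.624]
 [ 0.    -0.001 -1.     0.226]
 [ 0.     0.     0.     1.   ]]
[[-0.    -0.956 -0.292  0.079]
 [ 1.    -0.001  0.001 -0.001]
 [-0.001 -0.292  0.956 -0.158]
 [ 0.     0.     0.     1.   ]] [321.17059701   0.         254.42573199]
-179 [0.495 0.158 0.208] [-0.16  0.27 -0.24  1.9   0.07  0.98  1.14]
-164 [0.495 0.157 0.208] [-0.11  0.27 -0.29  1.9   0.09  0.98  1.39]
-149 [0.495 0.156 0.208] [-0.07  0.27 -0.33  1.9   0.11  0.99  1.64]
-134 [0.495 0.155 0.208] [-0.04  0.28 -0.37  1.9   0.12  0.99  1.89]
-119 [0.496 0.155 0.208] [ 0.    0.28 -0.42  1.9   0.14  0.99  2.14]
-104 [0.497 0.154 0.208] [ 0.05  0.29 -0.48  1.89  0.16  0.99  2.38]
-89 [0.497 0.154 0.208] [ 0.62  0.6  -1.29  1.88  0.63  1.16  2.24]
-74 [0.498 0.154 0.208] [ 0.62  0.6  -1.29  1.87  0.63  1.17  2.5 ]
-59 [0.499 0.154 0.208] [-1.33  0.64  1.36  1.93 -0.69  1.16 -2.32]
-44 [0.5   0.154 0.208] [-1.33  0.64  1.36  1.93 -0.69  1.17 -2.06]
-29 [0.501 0.154 0.208] [-1.23  0.48  1.14  1.92 -0.5   1.06 -1.98]
-14 [0.501 0.155 0.208] [-0.59  0.27  0.28  1.9  -0.09  0.98 -2.1 ]
0 [0.502 0.156 0.208] [-0.56  0.27  0.24  1.9  -0.08  0.98 -1.85]
15 [0.502 0.157 0.208] [-0.52  0.27  0.2   1.9  -0.06  0.98 -1.6 ]
30 [0.502 0.158 0.208] [-0.48  0.27  0.15  1.9  -0.05  0.98 -1.36]
45 [0.502 0.159 0.208] [-0.45  0.27  0.11  1.9  -0.03  0.98 -1.11]
60 [0.501 0.159 0.208] [-0.42  0.27  0.07  1.89 -0.02  0.98 -0.86]
75 [0.5   0.16  0.208] [-0.39  0.27  0.04  1.89 -0.01  0.98 -0.61]
90 [0.5   0.16  0.208] [-0.36  0.27 -0.    1.9   0.    0.98 -0.36]
105 [0.499 0.16  0.208] [-0.33  0.27 -0.04  1.9   0.01  0.98 -0.11]
120 [0.498 0.16  0.208] [-0.3   0.27 -0.08  1.9   0.02  0.98  0.14]
135 [0.497 0.16  0.208] [-0.26  0.27 -0.12  1.9   0.04  0.98  0.39]
150 [0.496 0.16  0.208] [-0.23  0.27 -0.16  1.9   0.05  0.98  0.64]
165 [0.496 0.159 0.208] [-0.19  0.27 -0.2   1.9   0.06  0.98  0.89]
```

```bash
python3 - <<'E'
from h import *
from scipy.spatial.transform import Rotation as R
yaw=np.radians(120)
rv=(R.from_euler('z',yaw)*R.from_euler('x',np.pi))
p=np.array([.498,.157,.098]);
c=capture("wrist");M=np.array(c["mount"])
p=p-rv.apply(M[:3,2])*.33-rv.apply(M[:3,3])
movep(p,rv.as_rotvec());print(get_time(),get_position(),get_force())
T=tool();c=capture("wrist");W=world(c,T);save(c,"wrist1.png");np.savez("wrist1.npz",W=W,color=c["color"],T=T,mount=c["mount"],K=c["intrinsics"],k1=c["k1"])
m=(W[...,2]>.085)&(W[...,2]<.12)&(np.hypot(W[...,0]-.4985,W[...,1]-.157)<.05)
P=W[m];print(m.sum(),np.percentile(P[:,2],[2,50,98]),P.mean(0))
m2=m&(W[...,2]>np.median(P[:,2])-.004);P=W[m2];print(cv2.minEnclosingCircle(P[:,:2].astype(np.float32)*1000),P.mean(0))
z=np.nan_to_num(W[...,2]);cv2.imwrite("pics/wz1.png",np.clip(z/.12*255,0,255).astype(np.uint8))
E
```

```text
2.2333 [0.48962757 0.17468737 0.25597201] [-0.34920696 -0.05923631  0.00168647]
2825 [0.0862363  0.09725797 0.09883833] [0.49921235 0.15793898 0.09662757]
((500.2627258300781, 156.3038330078125), 30.735280990600586) [0.49962545 0.1573454  0.09731596]
```

View pics/wrist1.png

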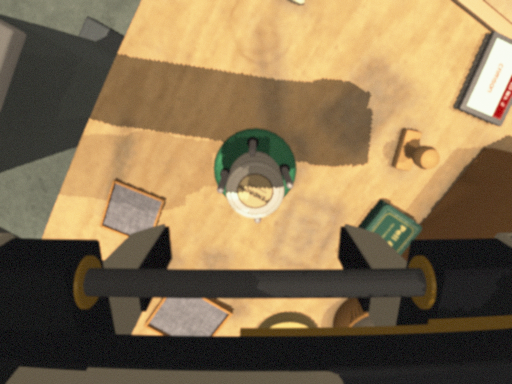

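View pics/wz1.png

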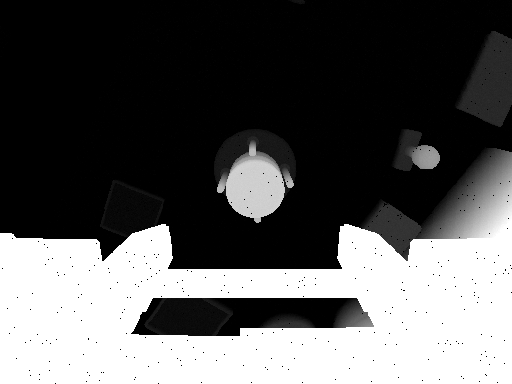

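The wrist view shows the tin lid at (256,189), with rods at about (253,145), (221,183), (288,178) and (258,219). I'll get the rod angles from depth.

```bash
python3 - <<'E'
from h import *
d=np.load("wrist1.npz");W=d["W"];im=d["color"]
x=W[...,0]-.4995;y=W[...,1]-.157;r=np.hypot(x,y);z=W[...,2]
m=(r>.0335)&(r<.046)&(z>.03)&(z<.093)
k,l,s,c=cv2.connectedComponentsWithStats(m.astype(np.uint8))
A=[]
for i in range(1,k):
    if s[i,4]<4: continue
    P=W[l==i];top=P[:,2]>P[:,2].max()-.006
    a=np.degrees(np.arctan2(y[l==i],x[l==i]));print(c[i],s[i,4],P.mean(0),P[top].mean(0),P[:,2].max(),'ang',np.median(a),'r',np.median(r[l==i]))
cv2.imwrite("pics/crop1.png",cv2.resize(im[120:230,205:310,::-1],None,fx=5,fy=5,interpolation=cv2.INTER_CUBIC))
E
```

```text
[252.08163265 148.18367347] 98 [0.478002   0.18901698 0.07076735] [0.47877044 0.18771626 0.08607728] 0.08820727881860546 ang 123.89337586149334 r 0.0391994717232691
[287.5511811  178.23622047] 127 [0.52937694 0.17907033 0.06726657] [0.5306567  0.17808959 0.08584149] 0.08817010747015636 ang 37.473664163932554 r 0.03698157544421162
[221.68595041 183.14049587] 121 [0.46854941 0.1374757  0.06817392] [0.46898632 0.13593205 0.08577466] 0.08830319601388725 ang -148.73741355735572 r 0.036484859044760835
[257.19354839 219.61290323] 31 [0.52128562 0.12551942 0.08615264] [0.52128562 0.12551942 0.08615264] 0.08838473033136535 ang -55.49252685850625 r 0.03826652391879292
```

View pics/crop1.png

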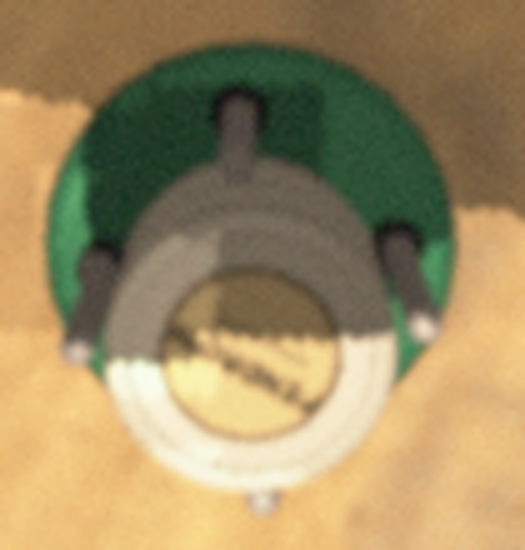

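The rods sit at about 34.4° and 124.3°, so the dispenser yaw is about −10.6° with its centre at (0.4999, 0.1568). The rod tops read 88 mm, as specified. The fingers are 19 mm thick, so across the box walls they would span 100 mm. I'll therefore take the tin with the tips only 15 mm below its top, and place it with the jaws along the box diagonal using a small opening first.

```bash
cat >> h.py <<'E'
from scipy.spatial.transform import Rotation as R
def att(deg): return (R.from_euler('z',np.radians(deg))*R.from_euler('x',np.pi)).as_rotvec()
E
python3 - <<'E'
from h import *
W=np.load("top0.npz")["W"]
for c,h in(((.5,.157),.11),((.5286,-.0963),.06)):
    m=(W[...,2]>h)&(np.hypot(W[...,0]-c[0],W[...,1]-c[1])<.2);P=W[m]
    r=np.hypot(P[:,0]-c[0],P[:,1]-c[1]);i=r.argsort()[:1];print(m.sum(),P[i],r[i])
a=79.35
for p,A in(([.4999,.1568,.18],a),([.4999,.1568,.083],a),([.4999,.1568,.2],40.2),([.5286,-.0963,.2],40.2),([.5286,-.0963,.012],40.2),([.5286,-.0963,.012],130.2)):
    s=solve_ik(p,att(A));print(A,None if s is None else np.round(s,2))
E
```

```text
0 [] []
158 [[ 0.63180075 -0.22179975  0.06178678]] [0.16248256]
79.35 [-0.35  0.3  -0.    1.92  0.    0.92 -0.54]
79.35 [-0.35  0.44 -0.01  1.99  0.01  0.71 -0.55]
40.2 [-0.43  0.27  0.09  1.91 -0.03  0.96 -1.2 ]
40.2 [-0.07  0.3   0.24  1.88 -0.09  0.97 -0.66]
40.2 [-0.01  0.59  0.17  1.98 -0.17  0.58 -0.59]
130.2 [ 0.1   0.58  0.04  1.98 -0.04  0.58  0.86]
```

```bash
python3 - <<'E'
from h import *
a=79.35;c=[.4999,.1568]
set_gripper(.092)
movep(c+[.15],att(a))
hit=move_l(c+[.0828],rate=.08,until_force=6)
print(hit,get_time(),get_position(),get_force(),get_width())
if not hit:
    set_gripper(.0)
    print(get_width(),get_force(),get_time())
    for n in("scene",):
        k=capture(n);save(k,n+"1.png")
E
```

```text
False 4.1583 [0.50032705 0.15695353 0.08319517] [-0.6210038  -0.74246113  0.61599088] 0.09153948255395718
0.061027560989603644 [-0.24180301 -0.48195265  0.66529355] 4.7583
```

View pics/scene1.png

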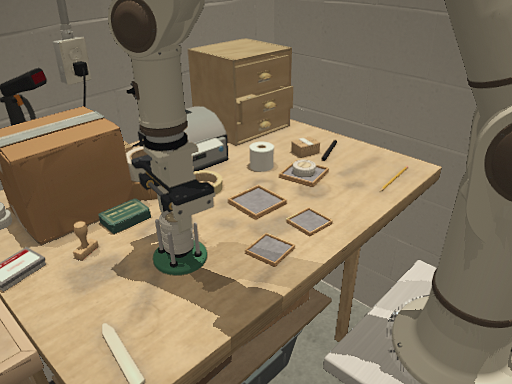

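The picture shows the gripper over the dispenser at (180,230), closed at 61 mm on the top tin. Now I'll lift slowly.

```bash
python3 - <<'E'
from h import *
c=[.4999,.1568]
move_l(c+[.125],rate=.05);print(get_width(),get_force())
move_l(c+[.2],rate=.12)
print(get_time(),get_width(),get_force(),get_position())
T=tool();k=capture("wrist");save(k,"wrist2.png")
k=capture("scene");save(k,"scene2.png");W=world(k)
im=k["color"];cv2.imwrite("pics/crop2.png",cv2.resize(im[150:290,110:250,::-1],None,fx=4,fy=4,interpolation=cv2.INTER_CUBIC))
P=W[190:275,140:220].reshape(-1,3);P=P[(P[:,2]>.05)&(P[:,2]<.13)&(np.hypot(P[:,0]-.5,P[:,1]-.157)<.033)]
print(len(P),np.percentile(P[:,2],[50,90,98]))
E
```

```text
0.061178901745922006 [ 0.02096707  0.34437252 -0.77246223]
6.575 0.06083308866800057 [-0.10548923  0.2215681  -0.75031548] [0.49936473 0.15661458 0.19934516]
1026 [0.09323044 0.09768243 0.09843275]
```

View pics/crop2.png

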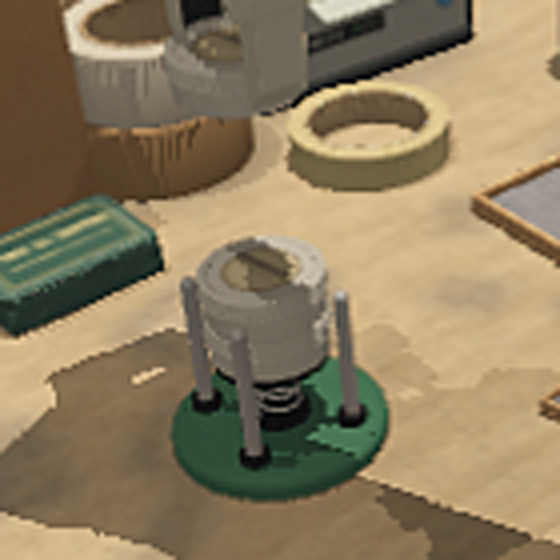

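One tin was lifted, shown in the fingers at crop (215,60), and its 0.75 N weight matches 80 g. The two tins left have risen to a top of about 98 mm. Now the placing.

```bash
python3 - <<'E'
from h import *
b=[.5286,-.0963];A=att(40.2)
movep(b+[.15],A)
move_l(b+[.035],rate=.1)
print(get_width(),get_force(),get_position())
hit=move_l(b+[.0095],rate=.02,until_force=3)
print(hit,get_time(),get_position(),get_force(),get_width())
k=capture("scene");save(k,"scene3.png");im=k["color"]
cv2.imwrite("pics/crop3.png",cv2.resize(im[140:270,190:340,::-1],None,fx=4,fy=4,interpolation=cv2.INTER_CUBIC))
E
```

```text
0.060955318758143064 [-0.21356182 -0.04258399 -0.69895056] [ 0.52923317 -0.09640044  0.03563135]
True 9.9917 [ 0.52841983 -0.09629804  0.01303122] [-0.87420577  0.04411626  4.61670642] 0.06102542179405207
```

View pics/crop3.png

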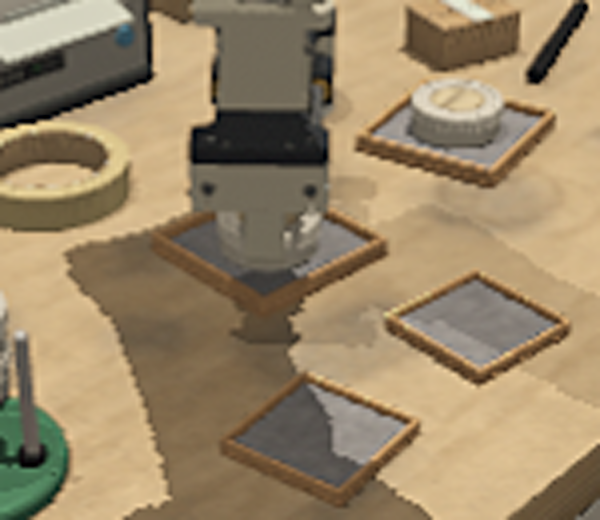

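The tin touched down at TCP z = 0.0130, exactly as predicted, and it sits in the box at crop (268,235). I'll open slightly, then retreat.

```bash
python3 - <<'E'
from h import *
b=[.5286,-.0963]
set_gripper(.0665);print(get_width(),get_force())
dwell(.2)
move_l(b+[.045],rate=.05);print(get_force(),get_width())
move_l(b+[.2],rate=.15);
movep([.42,.03,.28],att(60)); dwell(.3)
print(get_time(),get_force())
for n in("scene","top"):
    k=capture(n);save(k,n+"4.png");W=world(k);im=k["color"]
    m=(W[...,2]>.018)&(W[...,2]<.04)&(np.hypot(W[...,0]-.5286,W[...,1]+.0963)<.06)
    P=W[m];m2=P[:,2]>.0245;print(n,m.sum(),P[m2].mean(0) if m2.any() else 0,np.percentile(P[:,2],[2,50,98]) if len(P) else 0,cv2.minEnclosingCircle(P[:,:2].astype(np.float32)*1000) if len(P) else 0)
    Q=P[m2]; A=np.c_[Q[:,:2],np.ones(len(Q))];print("tilt",np.linalg.lstsq(A,Q[:,2],rcond=None)[0][:2])
    m=(W[...,2]>.09)&(W[...,2]<.11)&(np.hypot(W[...,0]-.5,W[...,1]-.157)<.04);print("stack",m.sum(),np.median(W[m],0))
E
```

```text
0.06673660472791956 [ 0.84406275 -0.03437805  0.55661799]
[ 0.32580357 -0.75574401 -0.12712137] 0.06664846846141126
13.6583 [-0.09530678  0.12539801 -0.08587698]
scene 359 [ 0.52779474 -0.09216205  0.02869015] [0.01961545 0.02857969 0.03074223] ((528.5534057617188, -93.43683624267578), 32.15282440185547)
tilt [ 0.02053814 -0.0112745 ]
stack 557 [0.49574144 0.16122868 0.09690024]
top 441 [ 0.52843778 -0.09599987  0.02856897] [0.02072097 0.02835484 0.03329976] ((531.6927490234375, -98.61901092529297), 54.64301300048828)
tilt [0.0016409  0.01659206]
stack 156 [0.49801843 0.1737575  0.09674708]
```

View pics/scene4.png

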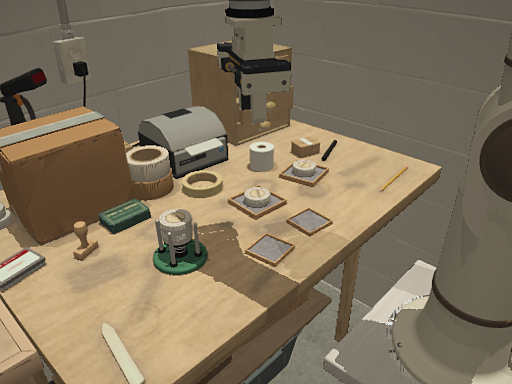

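View pics/top4.png

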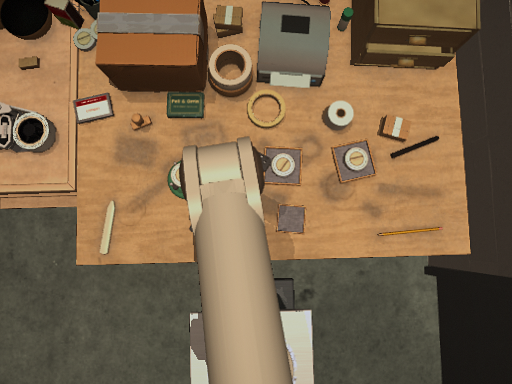

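The tin lies flat in the centre of the large box: scene (257,198), top (282,164). The stack has two tins with the next one raised, and the robot is clear.

```bash
python3 -c "
from station import *
print(get_time(),get_force());close_job()"
```

```text
13.7583 [ 0.33718495 -0.3567594  -0.31108863]
the job is handed in; nothing more can be done
```

I lifted the top tin off the dispenser between the rods, set it down in the large empty gift box, and let go only once it was down on the box floor. The job was handed in at 13.8 s.

- **Grasp:** the force reading while lifting was about 0.75 N, which matches a single 80 g tin.
- **Dispenser:** the next tin rose into place. The top of the stack reads about 97–98 mm, the same as at the start.
- **Placing:** the tin's centre is at (0.528, −0.096), within a millimetre or two of the box centre in the top view. The scene camera put it about 4 mm off in y, but that camera sees the tin at a slant.
- **Flatness:** the tin's top is at 28.6 mm against the expected 28 mm. The fitted tilt was about 1°, and the two cameras disagreed on its direction, so I take it as depth noise.
- **Weaker check:** the arm partly hid the dispenser in the last top view, so the final stack check rests on the scene camera.

No check failed.

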